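# Close the safety-caught beam shutter

## Task

Close the beam shutter on the optical table. With one fingertip hold the yellow spring catch bar down, and while it is down push the red paddle along with the other finger until the bolt is fully home and its blade stands in front of the hole; then take the hand away, so that the catch springs up and locks the bolt. Only press and push, grasp nothing, and leave the vial, the pot and the case where they are.

Things in the scene. Friction and masses are not known exactly. Their poses are not given: they have to be found in the camera images.
- shutter: shutter base, aluminium plate 100 x 208 x 8 mm screwed to the table; carries catch bar, bolt with paddle and dark blade, black upright plate with hole. Origin: on the table under its middle. +y: the way the bolt closes, towards the black plate, roughly to the robot's left; +x: across, away from the robot. Highest point 90 mm. Over the bolt behind (-y of) the paddle nothing is above 31 mm.
- catch_bar: yellow catch bar with black ribs, 32 mm wide (x), 125 mm long (y), along the bolt's travel, so a fingertip can stay on it while the bolt slides. Origin: centre of its flat top, 60 mm above the table when up, 50 mm fully down; in the shutter's frame at x = -29, y = -37.5 mm. It goes straight down wherever it is pressed. Axes as the shutter's.
- catch (a joint): how far the catch bar is pressed down, m: 0 up (locks), 0.010 down on its stop. A spring lifts it: about 2 N at the top, 6 N fully down. Its steel tongue stops the lugs of the bolt unless it is down by more than about 0.0075; let go on the way, it springs up between two lugs.
- paddle: red upright paddle on the bolt, 34 mm wide (x), 8 mm thick (y), 36 to 88 mm above the table. Origin: centre of its push face (the flat -y side), 62 mm up, at x = +27 mm in the shutter's frame; axes as the shutter's. 23 mm free between bar and paddle edges (56 mm between centres): fingers spread along the shutter's x, about 50 mm apart, stand on the bar and behind the paddle at once.
- bolt (a joint): how far the bolt has slid towards closed, m: starts between 0 and 0.006; 0.060 is the end stop, fully home, blade in front of the hole. Friction about 1.5 N; it stays where it is left. With the catch up it can move only to about 0.008. From about 0.058 on, the catch springs up behind the last lug and locks it.
- vial: amber vial with blue cap, 25 mm wide, 52 mm tall, loose, standing to the right of the shutter; origin at the centre of its underside. Leave alone.
- pot: white screw-lid pot, 42 mm wide, 45 mm tall, loose, to the left of the shutter; origin at the centre of its underside. Leave alone.
- case: small light grey case, 62 x 80 x 30 mm, loose, farther right; origin at the centre of its underside. Leave alone.

How it is judged (in metres and radians):
On the way, in this order (a step that is already met when the one before it is completed fails the run):
1. a fingertip holds the catch bar down while the bolt is still open (value of joint catch above 0.007 m and value of joint bolt below 0.02 m and contact force between the fingers and catch_bar above 0.5 N), for 0.15 s.
2. the bolt is on its way (25 to 52 mm), pushed at the paddle by a finger while the catch bar is held down by a finger (value of joint catch above 0.006 m and value of joint bolt between 0.025 and 0.052 m and contact force between the fingers and catch_bar above 0.5 N and contact force between the fingers and paddle above 0.3 N), for 0.02 s.
3. the bolt is home (over 56 mm) with the catch bar still held down (value of joint catch above 0.006 m and value of joint bolt above 0.056 m and contact force between the fingers and catch_bar above 0.5 N), for 0.02 s.
At the end, for the whole second after the job is handed in: the bolt is home (within 4 mm of its 60 mm stop) and at rest, the catch bar has sprung up (within 2 mm of the top), and the vial, pot and case are within 15 mm of where they stood (value of joint bolt above 0.056 m and value of joint catch below 0.002 m and velocity of joint bolt below 0.005 m/s and distance of each of vial, pot, case from where it was at the start of the episode below 0.015 m); the robot touches nothing.
It fails at once if the vial was pushed away, lifted or tipped (distance of vial from where it was at the start of the episode above 0.015 m or angle between vial's own z axis and vertical above 0.3 rad).
It fails at once if the pot was pushed away, lifted or tipped (distance of pot from where it was at the start of the episode above 0.015 m or angle between pot's own z axis and vertical above 0.3 rad).
It fails at once if the case was pushed away, lifted or tipped (distance of case from where it was at the start of the episode above 0.015 m or angle between case's own z axis and vertical above 0.3 rad).
It also fails if it takes over 42 s, if anything falls off the work surface, if the arm or the gripper's body presses on something with over 40 N, if the wrist force passes 120 N, or if a joint passes its speed limit or range.

## Robot

A 6-joint arm with a two-finger parallel gripper is mounted at the origin on a cart in front of the work surface, level with it; the furniture and walls round the work are solid. World frame = base frame: x ahead of the robot, y to its left, z up, the work surface at z = 0. Lengths are in mm, angles in rad, forces in N, time in s.
With the tool pointing down it reaches from about 350 to 975 mm from the base axis. Payload 7.1 kg.
Tool frame: the origin (TCP) lies at the very end of the fingers, on their centre line; the grasp point (between the pads) lies 19 mm behind it; x points along the fingers, z is the direction in which the jaws open and shut, and the axes are right-handed (so a half turn about x gives the same grasp; the last joint's range is limited). The gripper opens to 88 mm and grips with 3 to 60 N. Pads are 20 mm wide; open, the fingers measure 115 mm over their backs; the gripper's body (75 mm by 178 mm) begins 61 mm behind the grasp point.
Start: joints at [1.251, 0.423, 1.63, -0, 1.089, -0.019], TCP at [185.146, 596.93, 222.675] pointing down, gripper open.
Joint ranges: [-3, 3], [-0.9, 2.11], [0.09, 2.58], [-1.31, 4.45], [0.11, 2.69], [-2.54, 2.54]. Speed limits (rad/s): [2.39, 2.39, 3.01, 3.14, 3.14, 3.14].

## Interface

Orientations are given as a rotation vector (axis times angle).
In Python, from workcell import * gives the robot as it stands.
- The arm moves only by the shell command python3 -m crank 'ROWS'. ROWS is JSON, a list of rows, each a list of 3 entries, a list of its own where there are three numbers: the shift along the tool's x, y, z in cm, then the turn, a rotation vector about the tool's x, y, z in degrees, then the finger opening in cm, from 0 to 8.78. In form: [[[dx, dy, dz], [rx, ry, rz], claw], ...]. A call has 1 to 5 rows; each row shifts and turns the commanded pose from where the row before left it, along the tool's axes as they then stand; what a row does not reach is not made up. A row lasts 1/8 s, in which the tool goes at most 62.5 mm and 10.7 degrees, less where a joint would pass 70% of its speed; a pose out of reach is approached as far as the arm can. A call with a gripper value outside its range is refused whole. The fingers move at their own pace and stop on an object; the grip force is fixed at half the most. Time passes only in rows, so rows that do not move let the fingers close. It gives the time, the measured TCP pose, the force and the opening at its end, in the units of the state.
- get_obs(): the state, without advancing time (a new reading comes with each control period).
- get_image(name): name is "scene" or "top"; returns a dict with "pixels" (384x512x3 uint8, red, green, blue), "mtx" (3x3 intrinsics, pixels), "view" (4x4, takes a point from world to camera coordinates). Camera axes: x right, y down, z forward; pixel columns grow to the right and rows downward; lengths in mm; the calibration is good to about 2 mm. A picture is of the moment at which its call begins. There is no depth.
- close_job(): hands the job in, once; it reports no verdict.
The state is a dict: "t": time; "qpos": joint angles; "qvel": joint speeds; "joint_torque": joint torques, N m; "ee_pos": TCP position; "orientation": TCP orientation; "ft_force": force on the tool from outside, world axes, zero at the start; "moment": the same for the moment, N m; "width": finger opening in mm.
Only numpy, scipy, OpenCV 4.12 (cv2) and the standard library are available. Lean on these libraries where they do the work, as an engineer would, in place of code of your own. Each camera call takes 0.05 s, during which the arm holds its last target.

## Working session

There is one attempt and no reset: what is moved stays moved. The work goes in short steps, Python scripts to look and compute and a shell command to move; the robot and the scene stay as the last step left them, time stands still between calls to the robot, and variables do not carry over. Pictures are saved under pics/ and viewed, and the job is handed in when it is done.

```bash
mkdir -p pics; ls; python3 - <<'E'
from workcell import *
import cv2,numpy as np
o=get_obs()
for k,v in o.items(): print(k,np.round(v,3))
for n in("scene","top"):
    d=get_image(n); cv2.imwrite(f"pics/{n}0.png",d["pixels"][:,:,::-1]); np.savez(f"pics/{n}0.npz",**d)
    print(n,np.round(d["mtx"],2).tolist(),np.round(d["view"],4).tolist())
E
```

```text
pics
t 0.0
qpos [ 1.251  0.424  1.631 -0.     1.089 -0.019]
qvel [-0.    -0.001  0.     0.    -0.     0.001]
joint_torque [-2.0000e-03 -5.4462e+01 -2.7367e+01  6.4000e-02  2.3000e-02 -0.0000e+00]
ee_pos [184.995 596.411 221.902]
orientation [-0.986  1.338  0.984]
ft_force [-0.232  0.478  1.165]
moment [ 0.005  0.01  -0.002]
width 88.267
scene [[455.27, 0.0, 254.49], [0.0, 455.27, 188.42], [0.0, 0.0, 1.0]] [[0.5868, -0.8097, 0.0103, -603.1576], [-0.5168, -0.3843, -0.765, 221.0085], [0.6234, 0.4436, -0.6439, 959.7392], [0.0, 0.0, 0.0, 1.0]]
top [[352.11, 0.0, 248.06], [0.0, 352.11, 191.12], [0.0, 0.0, 1.0]] [[0.0609, -0.9981, 0.0019, -374.6994], [-0.972, -0.0597, -0.2274, 548.208], [0.2271, 0.012, -0.9738, 804.5057], [0.0, 0.0, 0.0, 1.0]]
```

View pics/scene0.png

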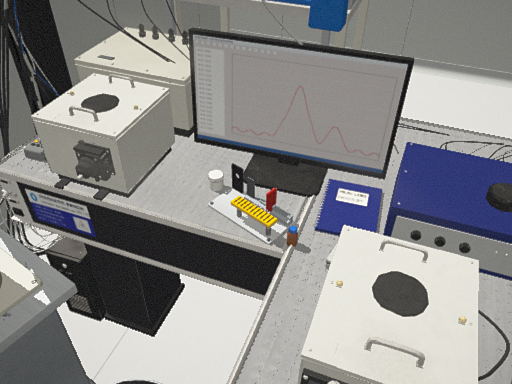

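View pics/top0.png

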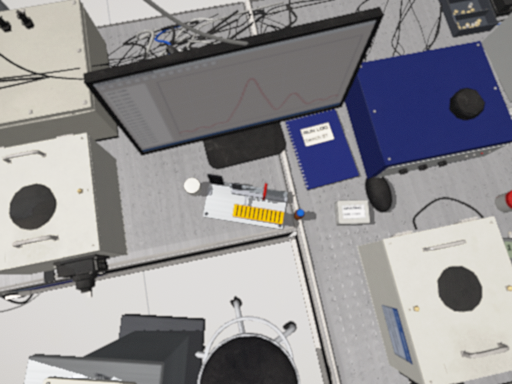

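```bash
cat > h.py <<'E'
import numpy as np, cv2
from scipy.spatial.transform import Rotation as R
def load(n): return dict(np.load(n))
def proj(d,p):
    p=np.atleast_2d(p).astype(float); c=p@d["view"][:3,:3].T+d["view"][:3,3]; u=c@d["mtx"].T
    return u[:,:2]/u[:,2:]
def ray(d,uv):
    Rm=d["view"][:3,:3]; t=d["view"][:3,3]
    return -Rm.T@t, Rm.T@np.linalg.inv(d["mtx"])@np.array([uv[0],uv[1],1.])
def onz(d,uv,z):
    o,v=ray(d,uv); return o+v*(z-o[2])/v[2]
def tri(d1,a,d2,b):
    o1,v1=ray(d1,a);o2,v2=ray(d2,b)
    s=np.linalg.lstsq(np.c_[v1,-v2],o2-o1,rcond=None)[0]
    p,q=o1+v1*s[0],o2+v2*s[1]
    return (p+q)/2,np.linalg.norm(p-q)
def yellow(d):
    h=cv2.cvtColor(d["pixels"],cv2.COLOR_RGB2HSV); return cv2.inRange(h,(18,150,90),(35,255,255))
def red(d):
    h=cv2.cvtColor(d["pixels"],cv2.COLOR_RGB2HSV); return cv2.inRange(h,(0,170,70),(6,255,255))|cv2.inRange(h,(174,170,70),(180,255,255))
def crop(d,x0,y0,x1,y1,f,name):
    cv2.imwrite(name,cv2.resize(d["pixels"][y0:y1,x0:x1,::-1],None,fx=f,fy=f,interpolation=cv2.INTER_CUBIC))
E
python3 - <<'E'
from h import *
t=load("pics/top0.npz");s=load("pics/scene0.npz")
crop(t,180,165,310,245,6,"pics/tc.png");crop(s,195,155,310,255,6,"pics/sc.png")
for d in(t,s):
    print(proj(d,[[185,597,222],[0,0,0]]).round(1).tolist())
for n,d in(("t",t),("s",s)):
    for c,m in(("y",yellow(d)),("r",red(d))):
        k,l,st,ce=cv2.connectedComponentsWithStats(m)
        for i in range(1,k):
            if st[i][4]>4: print(n,c,st[i],ce[i].round(1))
E
```

```text
[[-281.6, 347.0], [84.1, 431.1]]
[[-116.6, 84.3], [-31.6, 293.3]]
t y [233 205  51  19 594] [258.1 213.8]
t r [263 184   4  15  25] [264.6 190.3]
t r [506 191   6  17  74] [509.  198.6]
s y [ 34 140   4   2   7] [ 35.7 140.6]
s y [231 196  46  32 508] [253.9 211.3]
s r [266 188  10  23 149] [270.7 198.5]
```

View pics/tc.png

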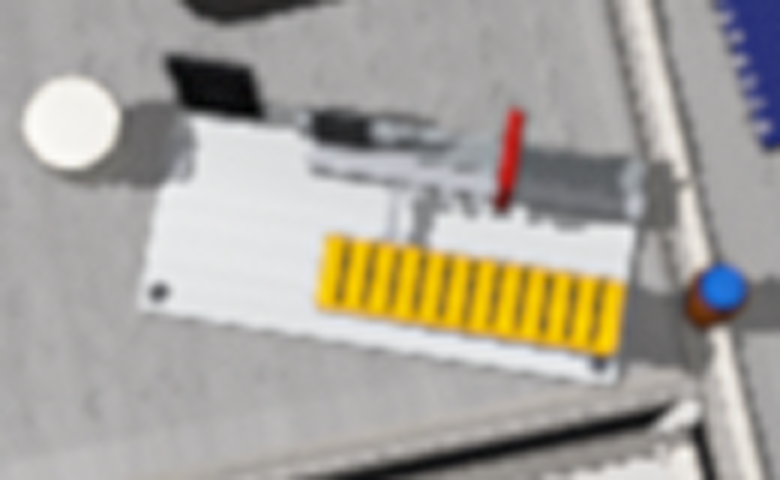

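View pics/sc.png

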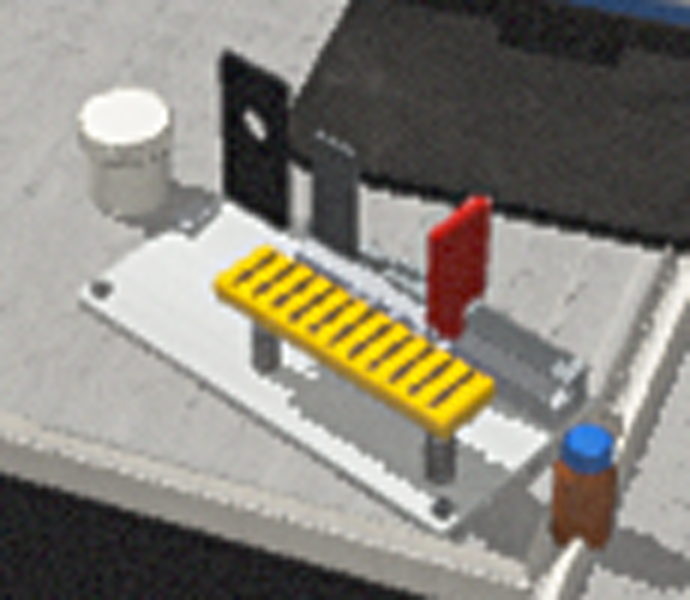

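```bash
python3 - <<'E'
from h import *
t=load("pics/top0.npz");s=load("pics/scene0.npz")
def rep(n,P):
    P=np.array(P)
    ex=P[1]-P[0]; print(n,P.round(1).tolist())
m=yellow(t); m=cv2.morphologyEx(m,cv2.MORPH_CLOSE,np.ones((5,5)))
c=max(cv2.findContours(m,0,2)[0],key=cv2.contourArea)
b=cv2.boxPoints(cv2.minAreaRect(c)); print(b)
P=np.array([onz(t,p+0,60) for p in b]); print(P.round(1),[np.linalg.norm(P[i]-P[i-1]).round(1) for i in range(4)], P.mean(0))
# hand-read corners
def T(x,y): return (180+(x+.5)/6-.5,165+(y+.5)/6-.5)
def S(x,y): return (195+(x+.5)/6-.5,155+(y+.5)/6-.5)
Q=np.array([onz(t,T(*p),60) for p in [(330,233),(627,280),(614,356),(317,305)]])
print("bar hand",Q.round(1).tolist(),[np.linalg.norm(Q[i]-Q[i-1]).round(1) for i in range(4)],Q.mean(0).round(1))
Qs=np.array([onz(s,S(*p),60) for p in [(265,244),(495,382),(443,420),(215,282)]])
print("bar scene",Qs.round(1).tolist(),[np.linalg.norm(Qs[i]-Qs[i-1]).round(1) for i in range(4)],Qs.mean(0).round(1))
W=np.array([onz(t,T(*p),8) for p in [(140,308),(613,383),(640,215)]]);print("plate",W.round(1).tolist(),np.linalg.norm(W[1]-W[0]))
W=np.array([onz(s,S(*p),8) for p in [(80,292),(447,530),(550,437),(225,203)]]);print("plate s",W.round(1).tolist(),np.linalg.norm(W[1]-W[0]),np.linalg.norm(W[2]-W[1]))
for n,P in (("top",Q),("sc",Qs),("plate", np.array([W[0],W[1]]))):
    v=P[0]-P[1]; print(n,"yaw of +y",np.degrees(np.arctan2(v[1],v[0])))
for n,d,f,pp in(("pad t",t,T,[(516,108),(502,208)]),("pad s",s,S,[(429,234),(480,197)])):
    print(n,[onz(d,f(*p),88).round(1).tolist() for p in pp])
print("vial t",onz(t,T(722,290),52).round(1),"s",onz(s,S(589,440),52).round(1))
print("pot t",onz(t,T(72,123),45).round(1),"s",onz(s,S(127,118),45).round(1))
E
```

```text
[[232.4054  215.56757]
 [234.4054  203.56757]
 [283.86487 211.81082]
 [281.86487 223.81082]]
[[ 507.5 -306.1   60. ]
 [ 537.5 -308.9   60. ]
 [ 524.5 -430.9   60. ]
 [ 494.7 -427.2   60. ]] [np.float64(121.7), np.float64(30.1), np.float64(122.7), np.float64(30.0)] [ 516.05386987 -368.28031841   60.        ]
bar hand [[537.9, -309.3, 60.0], [525.9, -431.4, 60.0], [494.5, -427.3, 60.0], [507.9, -306.1, 60.0]] [np.float64(30.2), np.float64(122.7), np.float64(31.7), np.float64(121.9)] [ 516.5 -368.5   60. ]
bar scene [[535.6, -308.2, 60.0], [524.0, -429.2, 60.0], [494.8, -424.9, 60.0], [505.1, -306.3, 60.0]] [np.float64(30.6), np.float64(121.5), np.float64(29.5), np.float64(119.1)] [ 514.9 -367.2   60. ]
plate [[510.2, -227.4, 8.0], [490.3, -432.0, 8.0], [564.3, -440.9, 8.0]] 205.59896142112473
plate s [[510.6, -226.7, 8.0], [489.8, -432.2, 8.0], [556.9, -436.7, 8.0], [594.4, -240.0, 8.0]] 206.50023012333386 67.28861535497974
top yaw of +y 84.36512296571082
sc yaw of +y 84.50987949821217
plate yaw of +y 84.23018712649315
pad t [[588.0, -381.6, 88.0], [546.7, -378.1, 88.0]]
pad s [[553.7, -376.5, 88.0], [584.7, -380.0, 88.0]]
vial t [ 525.5 -471.3   52. ] s [ 526.  -471.6   52. ]
pot t [ 581.3 -196.8   45. ] s [ 580.3 -197.2   45. ]
```

```bash
python3 - <<'E'
from h import *
t=load("pics/top0.npz");s=load("pics/scene0.npz")
crop(t,0,0,390,300,2,"pics/tb.png");crop(s,0,0,420,280,1.9,"pics/sb.png")
E
```

```text
(no output)
```

View pics/tb.png

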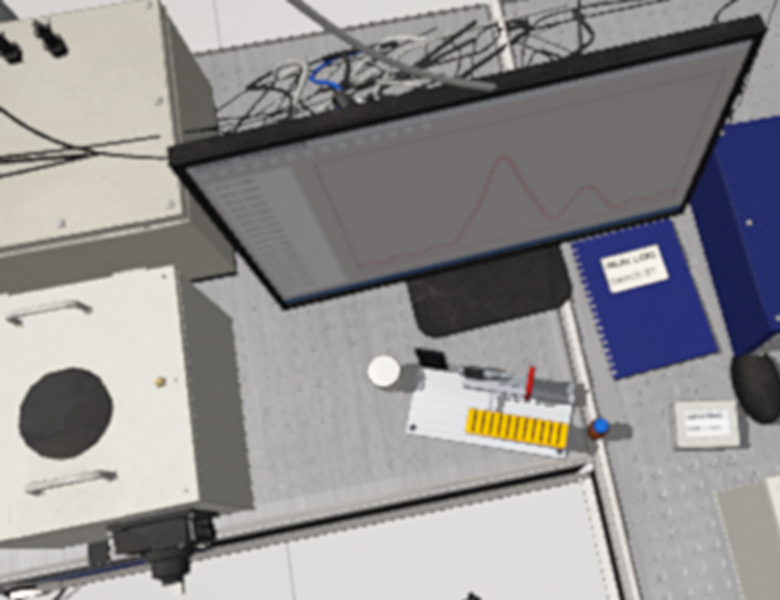

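View pics/sb.png

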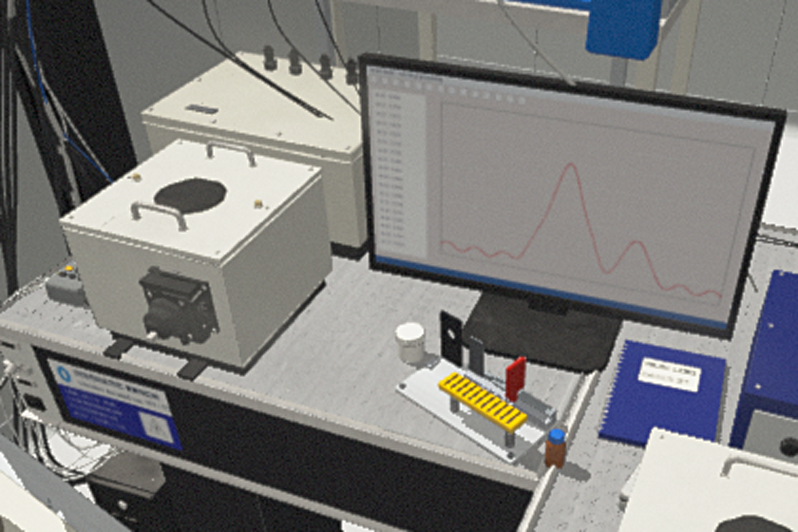

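```bash
python3 - <<'E'
from h import *
t=load("pics/top0.npz");s=load("pics/scene0.npz")
for n,a,b in [("boxFR",(98.5,253.5),(217/1.9,262/1.9)),("boxBR",(89,134),(322/1.9,168/1.9)),("handle",(110/2,470/2),(182/1.9,215/1.9)),("monBL",(142.5,153),(371/1.9,267/1.9)),("monBR",(341.5,105.5),(730/1.9,336/1.9)),("monTL",(86,78),(360/1.9,55/1.9)),("rboxBL",(384,240),(345,228))]:
    p,e=tri(t,a,s,b); print(n,p.round(0),e.round(1))
print("box bottom", onz(t,(252/2,505/2),0), onz(s,(245/1.9,365/1.9),0))
E
```

```text
boxFR [394. -56. 203.] 2.2
boxBR [640.   3. 207.] 1.6
handle [420.  27. 226.] 6.0
monBL [652. -65.  60.] 4.2
monBR [ 813. -569.   65.] 2.4
monTL [675. -57. 372.] 5.2
rboxBL [ 454. -620.  198.] 1.3
box bottom [405.71847731 -39.40297509   0.        ] [ 4.25570567e+02 -2.27211053e+01 -1.13686838e-13]
```

```bash
python3 - <<'E'
from h import *
from workcell import *
o=get_obs(); r=R.from_rotvec(o["orientation"]).as_matrix(); print(r.round(3))
print("tool z heading",np.degrees(np.arctan2(r[1,2],r[0,2])),"y heading",np.degrees(np.arctan2(r[1,1],r[0,1])))
E
```

```text
[[-0.    -0.955  0.296]
 [-0.001  0.296  0.955]
 [-1.     0.    -0.001]]
tool z heading 72.76615854063346 y heading 162.76615832749584
```

```bash
python3 -m crank '[[[-4,0,-3],[0,0,0],8.7],[[-4.5,0,-4],[0,0,0],8],[[-4.5,0,-4],[0,0,0],6],[[0,0,-3.5],[0,0,0],4.5]]'
```

```text
t: 0.6
ee_pos: [142.3, 458.7, 356.0]
orientation: [-0.981, 1.331, 0.987]
ft_force: [1.2, -0.6, -0.6]
width: 63.4
```

```bash
R='[[0,0,0],[0,0,0],4.5]'; python3 -m crank '[[[0,-5.85,-0.36],[7,0,0],4.5],[[0,-5.85,-0.36],[7,0,0],4.5],[[0,-5.85,-0.36],[7,0,0],4.5],[[0,-5.85,-0.36],[7,0,0],4.5],[[0,-5.85,-0.36],[7,0,0],4.5]]'
```

```text
t: 1.23
ee_pos: [380.6, 292.4, 352.4]
orientation: [-0.513, 1.509, 0.513]
ft_force: [1.1, 0.7, -0.0]
width: 44.9
```

```bash
python3 -m crank '[[[0,-5.85,-0.36],[7,0,0],4.5],[[0,-5.85,-0.36],[7,0,0],4.5],[[0,-5.85,-0.36],[7,0,0],4.5],[[0,-5.85,-0.36],[7,0,0],4.5],[[0,-5.85,-0.36],[7,0,0],4.5]]'
```

```text
t: 1.85
ee_pos: [479.5, 21.1, 352.4]
orientation: [-0.035, 1.571, 0.035]
ft_force: [1.0, 0.1, -0.7]
width: 44.9
```

```bash
python3 -m crank '[[[0,-5,0],[8.5,0,0],4.5],[[0,-5.2,1.36],[0,0,0],4.5],[[0,-5.2,1.36],[0,0,0],4.5],[[0,-5.2,1.36],[0,0,0],4.5],[[0,-5.2,1.36],[0,0,0],4.5]]'
```

```text
t: 2.48
ee_pos: [514.8, -241.1, 352.4]
orientation: [0.079, 1.57, -0.079]
ft_force: [0.1, 0.5, 0.4]
width: 45.0
```

```bash
python3 -m crank '[[[0,-5.2,1.36],[0,0,0],4.5],[[0,-5.2,1.36],[0,0,0],4.5],[[0,-5.2,1.36],[0,0,0],4.5],[[5,0,0],[0,0,0],4.5],[[5,0,0],[0,0,0],4.5]]'; python3 - <<'E'
from h import *
from workcell import *
o=get_obs(); r=R.from_rotvec(o["orientation"]).as_matrix(); print(o["ee_pos"],r.round(4).tolist(),"tool z heading",np.degrees(np.arctan2(r[1,2],r[0,2])))
for n in("scene","top"):
    d=get_image(n); np.savez(f"pics/{n}1.npz",**d)
    if n=="top": crop(d,170,125,310,235,5,"pics/t1.png")
    else: crop(d,180,60,320,260,3,"pics/s1.png")
E
```

```text
t: 3.1
ee_pos: [539.8, -399.6, 251.1]
orientation: [0.079, 1.569, -0.08]
ft_force: [-0.8, 0.2, 0.4]
width: 45.2
[ 539.75894962 -399.55010229  251.12806657] [[0.0003, 0.1012, 0.9949], [-0.0002, 0.9949, -0.1012], [-1.0, -0.0002, 0.0003]] tool z heading -5.809691696918456
```

View pics/t1.png

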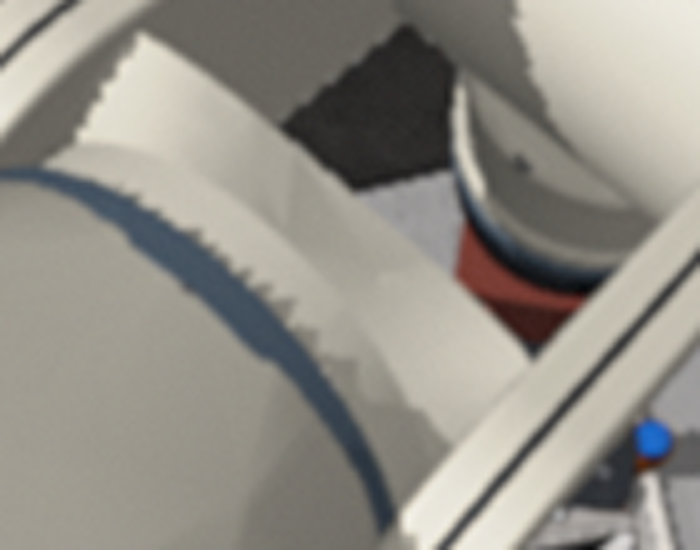

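View pics/s1.png

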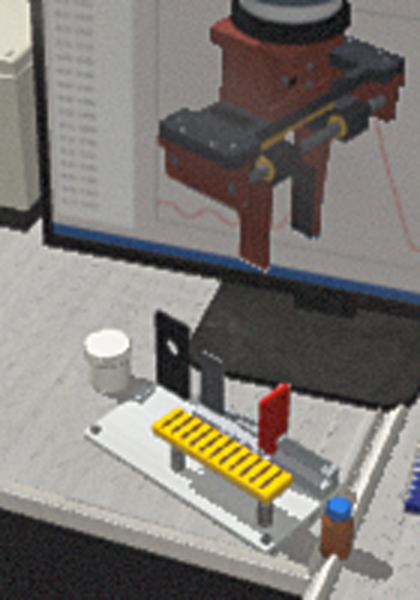

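```bash
python3 -m crank '[[[6,0,0],[0,0,0],4.5],[[6,0,0],[0,0,0],4.5],[[4,0,0],[0,0,0],4.5],[[0,0,0],[0,0,0],4.5]]'; python3 - <<'E'
from h import *
from workcell import *
o=get_obs(); print(o["ee_pos"],o["ft_force"])
d=get_image("scene"); np.savez(f"pics/scene2.npz",**d)
crop(d,200,130,310,250,5,"pics/s2.png")
E
```

```text
t: 3.7
ee_pos: [539.1, -397.7, 91.2]
orientation: [0.08, 1.573, -0.076]
ft_force: [-0.2, -0.8, 0.5]
width: 45.1
[ 539.08436996 -397.70020899   91.20022445] [-0.17007799 -0.80290434  0.51329775]
```

View pics/s2.png

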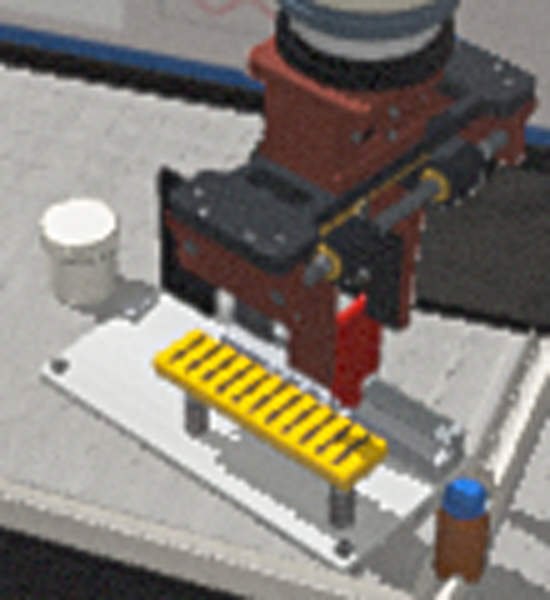

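```bash
python3 - <<'E'
from h import *
s=load("pics/scene2.npz"); s0=load("pics/scene0.npz")
tcp=np.array([539.1,-397.7,91.2]); a=np.radians(-5.7); ex=np.array([np.cos(a),np.sin(a),0]); ey=np.array([-np.sin(a),np.cos(a),0]); O=np.array([548.3,-333.5,0])
c=lambda p:((p-[200,130])*5+2).round(0).tolist()
print("local tcp",(tcp-O)@ex,(tcp-O)@ey)
for side in(-1,1):
  print(side,[c(proj(s,tcp+side*k*ex+y*ey)[0]) for k in(22.5,36) for y in(-10,10)])
for yf in(-46,-44,-42,-40,-38):
  print(yf,[((proj(s0,O+x*ex+yf*ey+np.array([0,0,z]))[0]-[195,155])*6+2.5).round(0).tolist() for x,z in((10,88),(44,88),(44,36),(10,36))])
m=red(s0); cc=max(cv2.findContours(m,0,1)[0],key=cv2.contourArea)
print(((cv2.convexHull(cc)[:,0]-[195,155])*6+2.5).tolist())
E
```

```text
local tcp -2.778183310101592 -64.79630928915219
-1 [[337.0, 383.0], [304.0, 363.0], [318.0, 397.0], [285.0, 378.0]]
1 [[399.0, 335.0], [366.0, 316.0], [417.0, 321.0], [385.0, 303.0]]
-46 [[437.0, 238.0], [491.0, 197.0], [486.0, 293.0], [433.0, 334.0]]
-44 [[433.0, 235.0], [488.0, 195.0], [483.0, 291.0], [429.0, 332.0]]
-42 [[429.0, 233.0], [484.0, 193.0], [479.0, 289.0], [426.0, 330.0]]
-40 [[425.0, 231.0], [480.0, 190.0], [475.0, 286.0], [422.0, 328.0]]
-38 [[421.0, 229.0], [476.0, 188.0], [471.0, 284.0], [418.0, 325.0]]
[[482.5, 200.5], [482.5, 242.5], [476.5, 290.5], [458.5, 326.5], [452.5, 332.5], [446.5, 332.5], [434.5, 320.5], [428.5, 278.5], [434.5, 230.5], [458.5, 206.5], [476.5, 200.5]]
```

```bash
python3 -m crank '[[[2.5,0,0.15],[0,0,0],4.5],[[0.4,0,0],[0,0,0],4.5],[[0.4,0,0],[0,0,0],4.5],[[0,0,0],[0,0,0],4.5]]'
```

```text
t: 4.25
ee_pos: [542.1, -399.2, 61.0]
orientation: [0.078, 1.568, -0.079]
ft_force: [-0.0, -0.6, -0.2]
width: 45.1
```

```bash
python3 -m crank '[[[0.4,0,0],[0,0,0],4.5],[[0,0,0],[0,0,0],4.5]]';python3 -m crank '[[[0.3,0,0],[0,0,0],4.5],[[0,0,0],[0,0,0],4.5]]'; python3 -m crank '[[[0.2,0,0],[0,0,0],4.5],[[0,0,0],[0,0,0],4.5]]'
```

```text
t: 4.5
ee_pos: [542.2, -399.4, 56.3]
orientation: [0.078, 1.568, -0.079]
ft_force: [1.0, -1.3, 3.9]
width: 45.0
t: 4.75
ee_pos: [542.1, -399.3, 53.0]
orientation: [0.078, 1.568, -0.079]
ft_force: [1.5, -1.5, 5.0]
width: 44.8
t: 5.0
ee_pos: [542.1, -399.3, 51.0]
orientation: [0.078, 1.568, -0.079]
ft_force: [1.5, -1.5, 4.7]
width: 45.1
```

```bash
python3 -m crank '[[[0.1,0,0],[0,0,0],4.5],[[0,0,0],[0,0,0],4.5]]';python3 -m crank '[[[0.1,0,0],[0,0,0],4.5],[[0,0,0],[0,0,0],4.5]]'; python3 - <<'E'
from h import *
from workcell import *
d=get_image("scene"); np.savez(f"pics/scene3.npz",**d)
crop(d,200,130,310,250,5,"pics/s3.png"); print(get_obs()["ft_force"])
E
```

```text
t: 5.25
ee_pos: [542.1, -399.3, 50.3]
orientation: [0.078, 1.568, -0.079]
ft_force: [1.6, -1.3, 6.5]
width: 44.8
t: 5.5
ee_pos: [542.1, -399.5, 50.0]
orientation: [0.078, 1.568, -0.079]
ft_force: [-0.7, -0.2, 10.8]
width: 44.8
[ 0.66376356 -1.10856581 11.89857004]
```

View pics/s3.png

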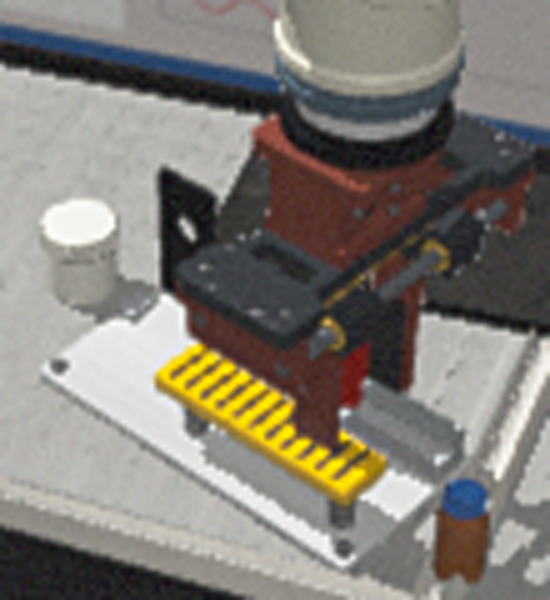

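```bash
python3 -m crank '[[[0,0.5,0],[0,0,0],4.5],[[0,0.4,0],[0,0,0],4.5],[[0,0.4,0],[0,0,0],4.5],[[0,0.4,0],[0,0,0],4.5]]'
```

```text
t: 6.05
ee_pos: [544.2, -384.7, 50.3]
orientation: [0.074, 1.566, -0.082]
ft_force: [-1.5, -9.9, 8.9]
width: 45.2
```

```bash
python3 -m crank '[[[0,0.5,0],[0,0,0],4.5],[[0,0.5,0],[0,0,0],4.5],[[0,0.5,0],[0,0,0],4.5]]'; python3 - <<'E'
from h import *
from workcell import *
d=get_image("scene"); np.savez(f"pics/scene4.npz",**d)
crop(d,200,130,310,250,5,"pics/s4.png"); print(get_obs()["ft_force"])
E
```

```text
t: 6.42
ee_pos: [545.7, -369.8, 50.3]
orientation: [0.074, 1.566, -0.082]
ft_force: [-1.4, -10.5, 9.8]
width: 45.1
[-1.05011126 -9.16465154 10.37387125]
```

View pics/s4.png

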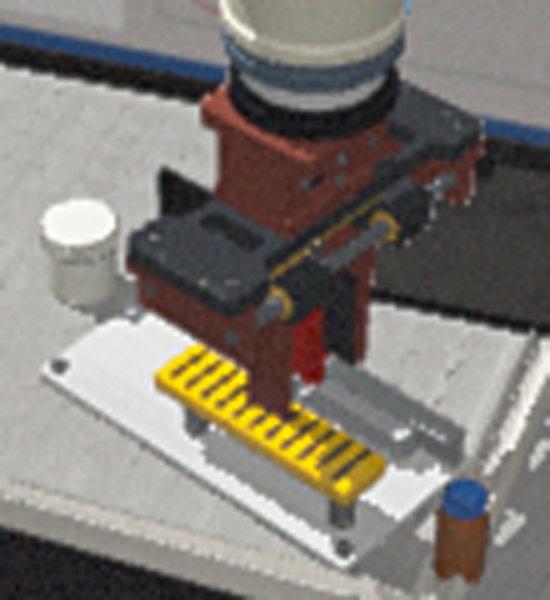

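```bash
python3 -m crank '[[[0,0.5,0],[0,0,0],4.5],[[0,0.5,0],[0,0,0],4.5],[[0,0.5,0],[0,0,0],4.5],[[0,0.5,0],[0,0,0],4.5],[[0,0.5,0],[0,0,0],4.5]]'
```

```text
t: 7.1
ee_pos: [548.3, -344.8, 50.3]
orientation: [0.074, 1.566, -0.082]
ft_force: [-1.8, -9.3, 10.0]
width: 45.0
```

```bash
python3 -m crank '[[[0,0.4,0],[0,0,0],4.5],[[0,0.2,0],[0,0,0],4.5]]'; python3 -m crank '[[[0,0.2,0],[0,0,0],4.5]]'
```

```text
t: 7.35
ee_pos: [548.9, -339.0, 50.4]
orientation: [0.074, 1.566, -0.082]
ft_force: [-4.5, -15.7, 8.4]
width: 45.0
t: 7.48
ee_pos: [549.0, -338.8, 50.4]
orientation: [0.072, 1.566, -0.084]
ft_force: [-5.2, -23.4, 7.2]
width: 45.0
```

```bash
python3 - <<'E'
from h import *
from workcell import *
d=get_image("scene"); np.savez(f"pics/scene5.npz",**d)
crop(d,200,130,310,250,5,"pics/s5.png"); print(get_obs()["ft_force"])
d=get_image("top"); np.savez(f"pics/top5.npz",**d)
crop(d,180,155,310,245,5,"pics/t5.png")
E
```

```text
[ -2.96769937 -18.41977044   6.91151715]
```

View pics/s5.png

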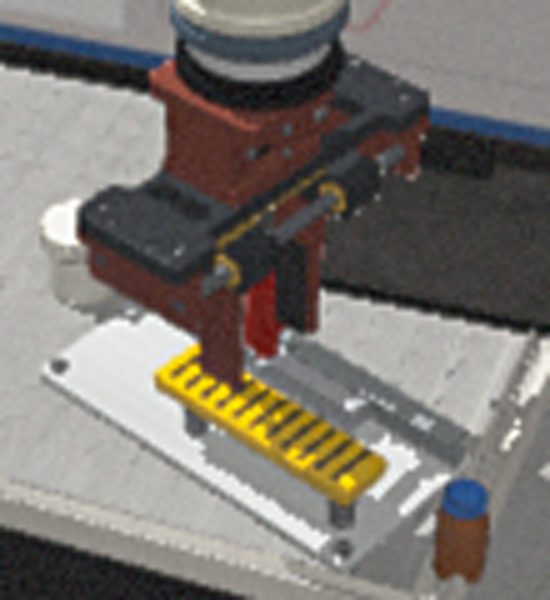

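View pics/t5.png

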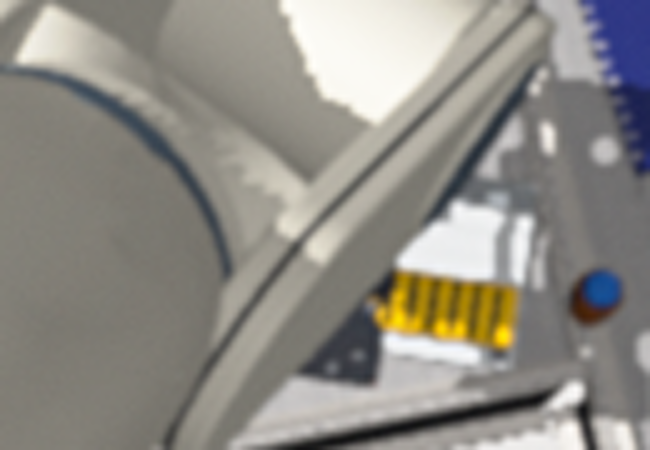

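```bash
python3 - <<'E'
from h import *
a=np.radians(-5.7); ex=np.array([np.cos(a),np.sin(a),0]); ey=np.array([-np.sin(a),np.cos(a),0]); O=np.array([548.3,-333.5,0])
P=[]
for n in("scene0","scene5"):
    s=load(f"pics/{n}.npz"); m=red(s)
    c=max(cv2.findContours(m,0,1)[0],key=cv2.contourArea)[:,0]
    c=c[c[:,1]>c[:,1].max()-4]; b=c[c[:,1]==c[:,1].max()].mean(0); r=c[c[:,0].argmax()]
    for q in(b,r):
        p=onz(s,q,36); print(n,q,((p-O)@ex).round(1),((p-O)@ey).round(1))
E
```

```text
scene0 [269.5 210. ] 15.3 -50.3
scene0 [271 209] 20.6 -50.7
scene5 [253. 200.] 15.7 4.2
scene5 [254 200] 17.3 2.3
```

```bash
python3 -m crank '[[[0,0,0],[0,0,0],4.5],[[0,-0.1,0],[0,0,0],4.5]]'; python3 -m crank '[[[-0.4,0,0],[0,0,0],4.5],[[-0.6,0,0],[0,0,0],4.5],[[-0.6,0,0],[0,0,0],4.5]]';  python3 -m crank '[[[0,-0.4,0],[0,0,0],4.5],[[0,-0.8,0],[0,0,0],4.5],[[0,0,0],[0,0,0],4.5]]'
```

```text
t: 7.82
ee_pos: [548.9, -339.0, 50.4]
orientation: [0.075, 1.566, -0.083]
ft_force: [-2.0, -10.8, 10.7]
width: 45.2
t: 8.2
ee_pos: [546.7, -338.3, 63.1]
orientation: [0.076, 1.57, -0.082]
ft_force: [-0.3, -20.1, -15.1]
width: 44.9
t: 8.57
ee_pos: [546.5, -347.2, 64.4]
orientation: [0.079, 1.57, -0.079]
ft_force: [0.3, -0.2, -0.4]
width: 45.2
```

```bash
python3 -m crank '[[[-3,0,0],[0,0,0],4.5],[[-6,0,0],[0,0,0],4.5],[[-6,0,0],[0,0,0],4.5],[[-6,0,0],[0,0,0],4.5],[[0,0,-6],[0,0,0],4.5]]'; python3 -m crank '[[[0,0,-6],[0,0,0],4.5],[[0,0,0],[0,0,0],4.5],[[0,0,0],[0,0,0],4.5]]';python3 - <<'E'
from h import *
from workcell import *
d=get_image("scene"); np.savez(f"pics/scene6.npz",**d)
crop(d,195,155,310,255,6,"pics/s6.png")
E
```

```text
t: 9.2
ee_pos: [491.6, -342.9, 280.6]
orientation: [0.071, 1.559, -0.082]
ft_force: [-0.7, -0.7, -1.1]
width: 44.9
t: 9.57
ee_pos: [427.9, -335.2, 275.2]
orientation: [0.078, 1.568, -0.079]
ft_force: [0.0, 0.4, 0.6]
width: 44.6
```

View pics/s6.png

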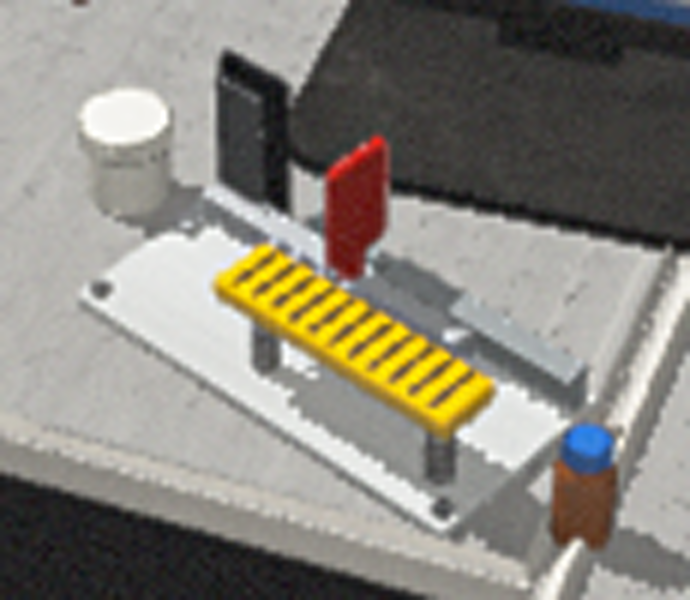

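```bash
python3 - <<'E'
from h import *
a,b=load("pics/scene0.npz"),load("pics/scene6.npz")
for n,f in(("bar",yellow),("paddle",red)):
    for d in(a,b):
        k,l,st,ce=cv2.connectedComponentsWithStats(f(d)); i=1+st[1:,4].argmax(); print(n,st[i],ce[i].round(2))
df=np.abs(a["pixels"].astype(int)-b["pixels"]).mean(2)
for n,(x0,y0,x1,y1) in dict(vial=(284,223,302,248),pot=(206,167,226,193),case=(322,225,350,265)).items(): print(n,df[y0:y1,x0:x1].mean().round(2))
pt=[np.mean([onz(d,ce,60)[:2] for ce in [cv2.connectedComponentsWithStats(red(d))[3][1:][cv2.connectedComponentsWithStats(red(d))[2][1:,4].argmax()]]],axis=0) for d in(a,b)]
print("paddle travel",np.linalg.norm(pt[1]-pt[0]))
E
```

```text
bar [231 196  46  32 508] [253.89 211.25]
bar [231 196  46  32 508] [253.75 211.17]
paddle [266 188  10  23 149] [270.65 198.51]
paddle [250 178   9  23 151] [253.84 188.62]
vial 9.15
pot 2.07
case 1.9
paddle travel 55.21792992463149
```

```bash
python3 - <<'E'
from h import *
for n in("scene0","scene6"):
    d=load(f"pics/{n}.npz"); h=cv2.cvtColor(d["pixels"],cv2.COLOR_RGB2HSV)
    m=cv2.inRange(h,(100,120,60),(120,255,255))[220:250,284:302]; print(cv2.connectedComponentsWithStats(m)[2:])
from workcell import *
print(get_obs()["t"],get_obs()["ft_force"]); print(close_job())
E
```

```text
(array([[  0,   0,  18,  30, 485],
       [  5,   6,   8,   8,  55]], dtype=int32), array([[ 8.49278351, 15.10103093],
       [ 8.56363636,  9.2       ]]))
(array([[  0,   0,  18,  30, 485],
       [  5,   6,   8,   8,  55]], dtype=int32), array([[ 8.48865979, 15.10103093],
       [ 8.6       ,  9.2       ]]))
9.625 [ 0.01415914 -0.24105325 -0.46825978]
the job is handed in; nothing more can be done
None
```

The shutter is closed and locked as far as the final picture shows, and I handed the job in at t ≈ 9.6 s. The system gives no verdict.

**What I did:** One finger pressed the yellow bar down onto its stop (about 11 N). The other finger then pushed the red paddle until the push force jumped from about 10 N to 23 N at the end stop. I lifted the hand off, backed away and moved clear.

**Last checks, from the scene camera:**
- **Bolt:** the dark blade covers the hole. The paddle travelled about 55 mm, which fits a bolt that started near 5 to 6 mm and ended on its 60 mm stop. I took the home position from that travel and the hard stop, as the bolt joint could not be read directly.
- **Catch:** the bar is back at its starting height, within 0.2 pixel.
- **Vial, pot and case:** the vial's cap is at the same pixels as before. The raw picture difference around the vial was higher (9 against 2 for the others), which I put down to the arm's shadow. The pot and case areas show no change.
- **Contact:** the force on the tool was about zero at hand-in.

**One irregularity:** as I lifted, the paddle finger still pushed at about 20 N and dragged on the paddle at about 15 N. That stopped once I backed off, and the final picture shows no effect from it.

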